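# Weed out the stiff call unit

## Task

Three call units have come back from the rooms for checking: press the round key of each gently down until it clicks and stays in, never pushing on a key with more than 15 N. One key is stiff and takes about twice the push of the other two: set that unit down, without dropping it, flat and key up in the grey repair tray and let go. Leave the other two units lying where they are, and do not disturb the mug, the stapler or the tape dispenser.

Things in the scene. Friction and masses are not known exactly. Their poses are not given: they have to be found in the camera images.
- call_unit_1_center (a point): Centre (16 mm above its underside) of call unit 1: one of three outwardly identical white plastic cases, 96 mm long (x), 56 mm wide (y), 32 mm high (z, up), 0.13 to 0.22 kg, loose and flat on the counter; grip its long sides. In its top, 16 mm from here towards +x, is the round grey key. Which unit is stiff cannot be seen, only felt.
- call_unit_2_center (a point): Centre (16 mm above its underside) of call unit 2: one of three outwardly identical white plastic cases, 96 mm long (x), 56 mm wide (y), 32 mm high (z, up), 0.13 to 0.22 kg, loose and flat on the counter; grip its long sides. In its top, 16 mm from here towards +x, is the round grey key. Which unit is stiff cannot be seen, only felt.
- call_unit_3_center (a point): Centre (16 mm above its underside) of call unit 3: one of three outwardly identical white plastic cases, 96 mm long (x), 56 mm wide (y), 32 mm high (z, up), 0.13 to 0.22 kg, loose and flat on the counter; grip its long sides. In its top, 16 mm from here towards +x, is the round grey key. Which unit is stiff cannot be seen, only felt.
- cap_1: Round grey key of call unit 1, 36 mm across; origin: centre of its flat top, z up. At rest 40.5 mm above the counter (8.5 mm above the case), clicked in 34.5 mm. Sprung: the push climbs to a peak at about 2 to 3 mm of travel (near 4 N on a sound key, 9 N on the stiff one), falls to nothing by 5 mm, there the key snaps to its firm stop at 6 mm and stays in. Let go earlier, it springs back.
- cap_2: Round grey key of call unit 2, 36 mm across; origin: centre of its flat top, z up. At rest 40.5 mm above the counter (8.5 mm above the case), clicked in 34.5 mm. Sprung: the push climbs to a peak at about 2 to 3 mm of travel (near 4 N on a sound key, 9 N on the stiff one), falls to nothing by 5 mm, there the key snaps to its firm stop at 6 mm and stays in. Let go earlier, it springs back.
- cap_3: Round grey key of call unit 3, 36 mm across; origin: centre of its flat top, z up. At rest 40.5 mm above the counter (8.5 mm above the case), clicked in 34.5 mm. Sprung: the push climbs to a peak at about 2 to 3 mm of travel (near 4 N on a sound key, 9 N on the stiff one), falls to nothing by 5 mm, there the key snaps to its firm stop at 6 mm and stays in. Let go earlier, it springs back.
- key_1 (a joint): Travel of the key of call unit 1: 0 m out, grows as it is pressed, 0.006 m clicked in (a sound key 0.03 mm short of that, the stiff one 0.03 mm beyond: too little to be read). Once in, it stays in.
- key_2 (a joint): Travel of the key of call unit 2: 0 m out, grows as it is pressed, 0.006 m clicked in (a sound key 0.03 mm short of that, the stiff one 0.03 mm beyond: too little to be read). Once in, it stays in.
- key_3 (a joint): Travel of the key of call unit 3: 0 m out, grows as it is pressed, 0.006 m clicked in (a sound key 0.03 mm short of that, the stiff one 0.03 mm beyond: too little to be read). Once in, it stays in.
- repair_tray_in (a point): Centre of the inner floor (4 mm above the counter) of the repair tray: a shallow open grey plastic tray fixed to the counter, outside 190 mm along its x, 150 mm along its y, walls 4 mm thick, rim 30 mm above the counter. It changes places with the call units from start to start.
- mug: White mug, bystander, 80 mm across, 92 mm high, handle on its +y side; origin under its centre.
- stapler: Desk stapler, bystander, 135 mm long (x), 36 mm wide, about 52 mm high; origin under its centre.
- tape_dispenser: Desk tape dispenser, bystander, 150 mm long (x), 56 mm wide, about 85 mm high; origin under its centre.
Things that resemble listed ones, but are neither listed nor needed, are in the scene too. What is shaped like the part that bears call_unit_1_center but orange, purple or turquoise is not meant.

How it is judged:
By the outcome, as a careful person would: the job done as asked, in the order asked, and still so for the second after the job is handed in, with the robot touching nothing.
It also fails if it takes over 72 s, if anything falls off the work surface, if the arm or the gripper's body presses on something with over 40 N, if the wrist force passes 120 N, or if a joint passes its speed limit or range.

## Robot

A 6-joint arm with a two-finger parallel gripper is mounted at the origin on the work surface. World frame = base frame: x ahead of the robot, y to its left, z up, the work surface at z = 0. Lengths are in mm, angles in rad, forces in N, time in s.
With the tool pointing down it reaches from about 300 to 875 mm from the base axis. Payload 6.4 kg.
Tool frame: the origin (TCP) lies at the very end of the fingers, on their centre line; the grasp point (between the pads) lies 19 mm behind it (manip.tcp_to_grasp is the distance from the TCP to the grasp point, in mm); z points along the fingers, y is the line along which they close (so a half turn about z gives the same grasp; the last joint's range is limited). The gripper opens to 88 mm and grips with 3 to 60 N. Pads are 18 mm wide; open, the fingers measure 123 mm over their backs; the gripper's body (75 mm by 187 mm) begins 45 mm behind the grasp point.
Start: joints at [0.914, 0.181, 1.607, -0, 1.354, -0.206], TCP at [250.51, 517.577, 238.714] pointing down, gripper open.
Joint ranges: [-2.99, 2.99], [-0.89, 2.07], [0.3, 2.58], [-1.14, 4.28], [0, 2.63], [-3.12, 3.12]. Speed limits (rad/s): [2.57, 2.57, 3.01, 3.14, 3.14, 3.14].

## Interface

Orientations are given as a 3x3 rotation matrix whose columns are the frame's x, y, z axes.
In Python, from bench import manip, claw, capture, camera_info, job gives the robot as it stands. Calls block until the motion is done:
- manip.reach(position, orientation): joint-space move of the TCP to a pose.
- manip.movel(position, rotation=None, feed=150, guard=None): straight line of the TCP; rotation=None keeps the orientation; feed is the mean speed in mm/s. With guard (N) it stops when the force on the tool has changed by that much, and returns True; else False.
- manip.movej(angles): joint-space move.
- claw.command_gripper(opening, squeeze=None): opening from 0.0 (shut) to 1.0 (fully open); squeeze is the grip in N (None keeps the last); returns when the fingers have stopped.
- manip.sleep(seconds).
- manip.inverse_kinematics(position, orientation): joint angles nearest the present ones, or None.
- manip.read_state(): the state.
- capture(name): name is "scene" or "top"; returns the picture (420x560x3 uint8, red, green, blue); there is no depth.
- camera_info(name): a dict with "mtx" (3x3 intrinsics, pixels), "k1" (the pictures are not rectified: a ray, as slopes to the right and down, at radius r is drawn at 1 + k1 r^2 times it, then the intrinsics apply), "rvec" (rotation vector, rad) and "tvec" (3), from world to camera coordinates, as OpenCV has them. Camera axes: x right, y down, z forward; pixel columns grow to the right and rows downward; lengths in mm; the calibration is good to about 2 mm. A picture is of the moment at which its call begins. camera_info takes no time and is no camera call.
A pose or a line that the arm cannot do raises manip.IKError and nothing moves.
- job.close_job(): hands the job in; it is judged then, once.
The state is a dict: "t": time; "joints": joint angles; "qvel": joint speeds; "effort": joint torques, N m; "position": TCP position; "eef_rot": TCP orientation; "force": force on the tool from outside, world axes, zero at the start; "wrist_torque": the same for the moment, N m; "opening": opening from 0.0 (shut) to 1.0 (fully open); "grasp_force": force on a finger pad.
Only numpy, scipy, OpenCV 4.12 (cv2) and the standard library are available. Lean on these libraries where they do the work, as an engineer would, in place of code of your own. Each camera call takes 0.05 s, during which the arm holds its last target. There are 200 camera calls.

## Working session

There is one attempt and no reset: what is moved stays moved. The work goes in short steps, each a Python script; the robot and the scene stay as the last script left them, time stands still between calls to the robot, and variables do not carry over. Pictures are saved under pics/ and viewed, at most 10 in all, crops included, and the job is handed in when it is done.

```bash
ls; mkdir -p pics
python3 - <<'E'
from bench import manip, claw, capture, camera_info, job
import cv2
for n in("scene","top"):
    im=capture(n); cv2.imwrite(f"pics/{n}0.png",im[:,:,::-1]); print(camera_info(n))
s=manip.read_state(); print(s)
E
```

```text
pics
{'mtx': array([[504.08315152,   0.        , 282.0856501 ],
       [  0.        , 504.08315152, 212.17912338],
       [  0.        ,   0.        ,   1.        ]]), 'k1': -0.02956346944722671, 'rvec': array([ 1.42968196,  2.03531206, -0.89968919]), 'tvec': array([ 178.82442005, -314.07932386, 1575.84626325])}
{'mtx': array([[500.11486724,   0.        , 286.37961778],
       [  0.        , 500.11486724, 205.47072855],
       [  0.        ,   0.        ,   1.        ]]), 'k1': -0.1254280031293983, 'rvec': array([ 2.1310413 , -2.11814838,  0.22054324]), 'tvec': array([6.59693182e-01, 6.10329947e+02, 1.24779049e+03])}
{'t': 0.1, 'joints': array([ 9.13698012e-01,  1.81487732e-01,  1.60788079e+00,  1.21783055e-05,
        1.35382598e+00, -2.06290746e-01]), 'qvel': array([ 1.54964062e-04,  6.64179398e-05, -2.92055878e-03, -1.76215808e-03,
       -4.32215598e-04, -4.64672048e-04]), 'effort': array([ 2.73829246e-04, -4.34819269e+01, -3.42695868e+01,  7.03429920e-02,
        3.40095407e-02, -1.43022592e-05]), 'position': array([250.19974209, 517.17827019, 237.90160165]), 'eef_rot': array([[-9.00094230e-01,  4.35694160e-01, -9.87860032e-04],
       [ 4.35695148e-01,  9.00093411e-01, -1.26102728e-03],
       [ 3.39744083e-04, -1.56544920e-03, -9.99998717e-01]]), 'force': array([ 0.16634324, -0.23803554, -0.05467766]), 'wrist_torque': array([0.00889951, 0.03094742, 0.02654802]), 'grasp_force': 0.0, 'opening': 0.9977668580997666}
```

View pics/top0.png

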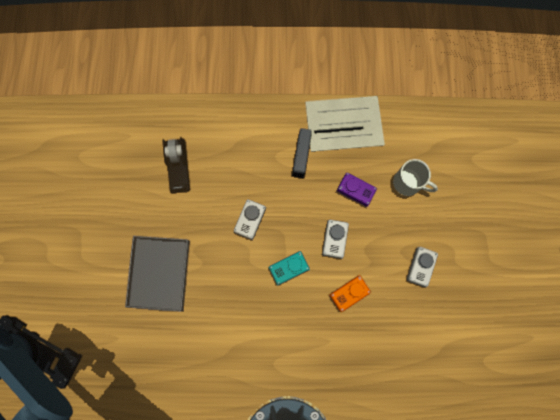

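View pics/scene0.png

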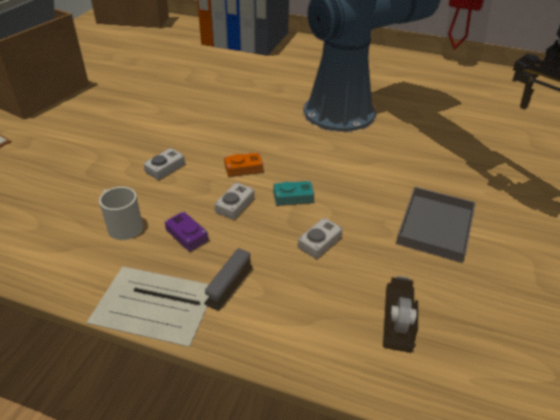

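The top view shows the three white units near (250,220), (335,239) and (423,267), with the tray at (158,273). The mug is at (410,178), the stapler at (302,153) and the dispenser at (176,165). The scene view shows the units at (320,238), (235,200) and (164,163).

```bash
cat > h.py <<'E'
import numpy as np, cv2
from bench import manip, claw, capture, camera_info, job
def ray(n,px):
    c=camera_info(n); K=c['mtx']; R=cv2.Rodrigues(c['rvec'])[0]
    u=cv2.undistortPoints(np.array([[px]],float),K,np.array([c['k1'],0,0,0,0.]))[0,0]
    return -R.T@c['tvec'], R.T@np.array([u[0],u[1],1])
def onplane(n,px,z):
    o,d=ray(n,px); return o+d*(z-o[2])/d[2]
def cross(p,q):
    (o,d),(e,f)=ray('top',p),ray('scene',q); d=d/np.linalg.norm(d); f=f/np.linalg.norm(f)
    st=np.linalg.lstsq(np.c_[d,-f],e-o,rcond=None)[0]; a,b=o+st[0]*d,e+st[1]*f
    return (a+b)/2,np.linalg.norm(a-b)
def units(n,im):
    """(case contour filled, key centre px) of white cases"""
    hsv=cv2.cvtColor(im,cv2.COLOR_RGB2HSV)
    m=((hsv[...,1]<45)&(hsv[...,2]>135)).astype(np.uint8)
    out=[]
    for c in cv2.findContours(m,cv2.RETR_EXTERNAL,cv2.CHAIN_APPROX_NONE)[0]:
        a=cv2.contourArea(c)
        if not 250<a<1500: continue
        f=np.zeros_like(m); cv2.drawContours(f,[cv2.convexHull(c)],-1,1,-1)
        f=cv2.erode(f,np.ones((3,3)))
        k=((f>0)&(hsv[...,2]<125)).astype(np.uint8)
        l,_,st,ce=cv2.connectedComponentsWithStats(k)
        if l<2: continue
        j=1+np.argmax(st[1:,4]); out.append((c,ce[j],st[j,4],a))
    return out
E
python3 - <<'E'
from h import *
T=cv2.imread('pics/top0.png')[:,:,::-1].copy();S=cv2.imread('pics/scene0.png')[:,:,::-1].copy()
print(T[220,255],T[213,252],T[230,243])
ut,us=units('top',T),units('scene',S)
for c,k,ka,a in ut:
    P=np.array([onplane('top',p[0],32)[:2] for p in c],np.float32); r=cv2.minAreaRect(P)
    print('top',k.round(1),ka,a,'key',onplane('top',k,40.5).round(1),'rect',np.round(r[0],1),np.round(r[1],1),round(r[2],1))
    for c2,k2,*_ in us:
        X,g=cross(k,k2)
        if g<25: print('   x',k2.round(1),X.round(1),round(g,1))
print([ (k.round(1),ka,a) for c,k,ka,a in us])
hsv=cv2.cvtColor(T,cv2.COLOR_RGB2HSV)
m=((hsv[...,2]<110)&(hsv[...,1]<90)).astype(np.uint8)
for c in cv2.findContours(m,cv2.RETR_EXTERNAL,cv2.CHAIN_APPROX_NONE)[0]:
    if cv2.contourArea(c)>300:
        P=np.array([onplane('top',p[0],30)[:2] for p in c],np.float32); r=cv2.minAreaRect(P); print('dark',c.mean((0,1)).round(),np.round(r[0],1),np.round(r[1],1),round(r[2],1))
v=cv2.resize(np.hstack([T[190:300,225:445]]),None,fx=3,fy=3,interpolation=cv2.INTER_NEAREST)
cv2.imwrite('pics/crop.png',v[:,:,::-1])
E
```

```text
[157 155 141] [106 105  99] [142 138 123]
top [425.2 260.3] 179 623.0 key [ 469.4 -362.4   40.5] rect [ 454.7 -358.7] [52.6 92. ] 70.1
top [336.4 231.9] 179 638.0 key [ 544.  -127.9   40.5] rect [ 529.1 -126.2] [52.9 92.7] 80.1
top [251.4 212.6] 169 638.5 key [594.2  96.6  40.5] rect [579.8 102. ] [53.1 92.6] 68.2
   x [316.  235.6] [595.3  97.   34.6] 0.0
[(array([316. , 235.6]), np.int32(211), 351.5)]
dark [288. 412.] [93.1 -1.5] [ 52.7 184.3] 0.1
dark [ 35. 372.] [179.6 650. ] [267.7 222. ] 3.7
dark [157. 273.] [433.  342.6] [151.2 188.3] 86.4
dark [417. 172.] [ 714.3 -356.7] [70.8 51.5] 39.5
dark [301. 154.] [765.1 -37.5] [ 34.3 137.3] 81.0
dark [467.   2.] [1247.5 -551.2] [ 37.4 613.2] 3.6
```

View pics/crop.png

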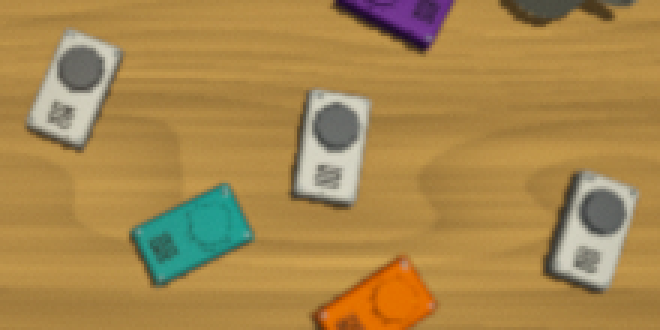

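Top-view estimates match the stated sizes: case 93x53, key offset 15 mm, tray 188x151. In the crop each grey key is at the far (+x) end of its white case. Next I press the nearest unit in small steps.

```bash
cat >> h.py <<'E'
def down(yaw):
    """tool down, tool x along -(unit x) or +, whichever turns joint 6 less"""
    c,s=np.cos(yaw),np.sin(yaw)
    return [np.array([[k*c,k*s,0],[k*s,-k*c,0],[0,0,-1.]]) for k in(1,-1)]
def pick(p,yaw):
    q0=manip.read_state()['joints']; best=None
    for R in down(yaw):
        q=manip.inverse_kinematics(p,R)
        if q is not None and (best is None or abs(q-q0).max()<best[0]): best=(abs(q-q0).max(),R,q)
    return best[1]
def fz(): return manip.read_state()['force'][2]
def press(x,y,yaw):
    R=pick([x,y,70],yaw); manip.reach([x,y,70],R)
    manip.movel([x,y,46],R,feed=60); manip.sleep(.15)
    f0=np.mean([fz()]); print('t',manip.read_state()['t'],'f0',f0)
    hit=manip.movel([x,y,37],R,feed=8,guard=1.2)
    p=manip.read_state()['position']; print('hit',hit,p.round(2),round(fz()-f0,2))
    if not hit: return
    z=p[2]; zt=z; peak=0; log=[]
    # command is offset from the measured height by the arm's sag
    for i in range(20):
        zt-=.4; manip.movel([x,y,zt],R,feed=8,guard=8)
        s=manip.read_state(); f=s['force'][2]-f0; log.append((round(z-s['position'][2],2),round(f,2)))
        peak=max(peak,f)
        if f>12 or (peak>2.5 and z-s['position'][2]>4.6 and f>1.5): break
    print(log,'peak',peak); manip.movel([x,y,75],R,feed=120)
    print('t',manip.read_state()['t'],'fz up',fz()-f0)
E
python3 - <<'E'
from h import *
claw.command_gripper(0.0,10)
press(594.2,96.6,np.radians(-21.5))
E
```

```text
t 4.15 f0 -0.024694943564305183
hit True [594.16  96.61  40.23] 2.99
[(np.float64(0.34), np.float64(2.92)), (np.float64(0.78), np.float64(2.41)), (np.float64(1.18), np.float64(3.54)), (np.float64(1.64), np.float64(3.71)), (np.float64(2.08), np.float64(3.3)), (np.float64(2.51), np.float64(2.13)), (np.float64(2.91), np.float64(2.97)), (np.float64(3.31), np.float64(1.72)), (np.float64(3.78), np.float64(0.83)), (np.float64(4.27), np.float64(-1.56)), (np.float64(4.51), np.float64(0.08)), (np.float64(4.83), np.float64(0.35)), (np.float64(5.22), np.float64(0.24)), (np.float64(5.42), np.float64(2.42))] peak 3.7093569435416582
t 8.8583 fz up -1.0233621587758317
```

Run:
```python
from h import *
press(544,-127.9,np.radians(-8.5))
press(469.4,-362.4,np.radians(-18))
```

```text
t 10.475 f0 0.9199826886093788
hit True [ 543.92 -127.87   40.2 ] 1.47
[(np.float64(0.33), np.float64(2.73)), (np.float64(0.82), np.float64(3.27)), (np.float64(1.22), np.float64(2.25)), (np.float64(1.63), np.float64(2.29)), (np.float64(2.06), np.float64(1.95)), (np.float64(2.48), np.float64(1.82)), (np.float64(2.9), np.float64(1.27)), (np.float64(3.31), np.float64(-0.05)), (np.float64(3.76), np.float64(0.32)), (np.float64(4.24), np.float64(-0.24)), (np.float64(4.5), np.float64(-0.55)), (np.float64(4.85), np.float64(-0.48)), (np.float64(5.19), np.float64(-1.3)), (np.float64(5.44), np.float64(1.4)), (np.float64(5.66), np.float64(3.91))] peak 3.9074506054999945
t 15.4417 fz up -2.4797483977550097
t 17.1083 f0 0.13313213057121467
hit True [ 469.37 -362.38   40.42] 3.1
[(np.float64(0.24), np.float64(3.29)), (np.float64(0.58), np.float64(5.61)), (np.float64(0.86), np.float64(7.01)), (np.float64(1.14), np.float64(7.06)), (np.float64(1.47), np.float64(8.1)), (np.float64(1.78), np.float64(8.36)), (np.float64(2.15), np.float64(9.44)), (np.float64(2.57), np.float64(8.68)), (np.float64(3.06), np.float64(6.92)), (np.float64(3.81), np.float64(4.44)), (np.float64(5.0), np.float64(-0.22)), (np.float64(5.12), np.float64(0.04)), (np.float64(5.26), np.float64(-0.22)), (np.float64(5.53), np.float64(0.69)), (np.float64(5.76), np.float64(2.28))] peak 9.439240534990994
t 22.0667 fz up -0.1152552814078924
```

Unit 3, at (469,-362), is the stiff one: it peaked at 9.4 N against about 3.7–3.9 N for the others. Now I pick it up.

Run:
```python
from h import *
claw.command_gripper(1.0)
yaw=np.radians(-19); c=np.array([454.4,-358.0])
R=pick([*c,100],yaw); manip.reach([*c,80],R)
manip.movel([*c,20],R,feed=100); print(manip.movel([*c,4],R,feed=40,guard=8))
claw.command_gripper(0.4,20)
s=manip.read_state(); print(s['t'],s['position'].round(1),s['opening'],s['grasp_force'],s['force'])
manip.movel([*c,20],R,feed=40); manip.movel([*c,170],R,feed=150)
s=manip.read_state(); print(s['t'],s['opening'],s['grasp_force'],s['force'])
im=capture('scene'); t=capture('top')
cv2.imwrite('pics/lift.png',np.hstack([im[60:360,60:410],t[120:420,200:550]])[:,:,::-1])
```

```text
False
25.525 [ 454.5 -358.2    4.2] 0.6319806751600971 19.969907216727734 [-0.21235566 -0.18722965  0.69090906]
27.225 0.6336793160138303 19.97364029288292 [-0.55747765 -0.68218771 -1.64411737]
```

View pics/lift.png

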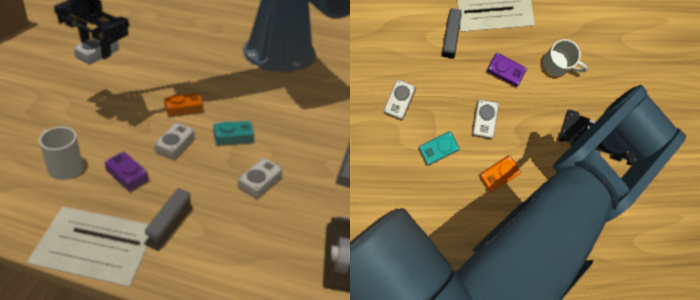

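The unit is held level (scene half, about (95,48)) at a 56 mm opening, and the other units haven't moved. Now I place it.

Run:
```python
from h import *
yaw=np.radians(-3.6); c=np.array([433.0,342.6])
R=pick([*c,170],yaw); manip.reach([*c,170],R)
s=manip.read_state(); print(s['t'],s['position'].round(1),s['opening'],s['grasp_force'])
manip.movel([*c,22],R,feed=120); manip.sleep(.2)
print(manip.movel([*c,6],R,feed=12,guard=2.5))
s=manip.read_state(); print(s['position'].round(2),s['force'])
claw.command_gripper(0.85)
manip.movel([*c,60],R,feed=60); manip.movel([*c,200],R)
manip.reach([250,517,240],R); manip.sleep(.3)
print(manip.read_state()['t'])
im=capture('scene'); t=capture('top')
cv2.imwrite('pics/end_top.png',t[:,:,::-1]); cv2.imwrite('pics/end_scene.png',im[:,:,::-1])
for k in units('top',t): 
    P=np.array([onplane('top',p[0],36)[:2] for p in k[0]],np.float32); r=cv2.minAreaRect(P)
    print(k[1].round(1),onplane('top',k[1],35).round(1),np.round(r[0],1),np.round(r[1],1),r[2])
```

```text
29.8083 [433.6 342.  170. ] 0.6353493328199273 19.973644106648862
True
[432.91 342.57   8.14] [-0.1921242  -0.31155689  5.09270556]
36.325
[157.3 266.4] [449.9 341.5  35. ] [433.9 341.5] [54.3 93.9] 87.02367401123047
[336.4 231.9] [ 544.8 -128.6   35. ] [ 528.4 -125.8] [52.8 92.4] 80.38921356201172
[251.3 212.6] [595.3  97.1  35. ] [579.2 101.9] [53.1 92.4] 67.85223388671875
```

View pics/end_top.png

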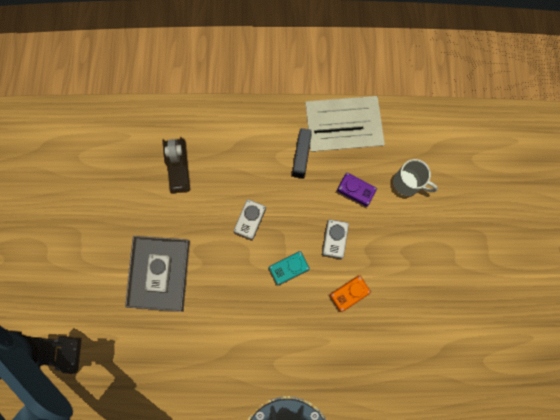

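View pics/end_scene.png

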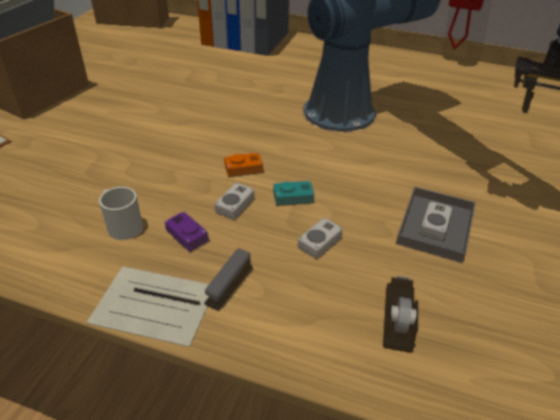

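The stiff unit lies flat, key up, in the middle of the tray at (157,272). The other units and the bystanders are where they were, and the arm is clear.

```bash
python3 -c "
from bench import job
print(job.close_job())"
```

```text
the job is handed in; nothing more can be done
None
```

I pressed all three keys in (highest push read 9.4 N), set the stiff unit (peak 9.4 N, the others under 4 N) flat and key up in the repair tray, left everything else in place, and handed the job in at about 36 s.

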